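# Turn on the gas ring under the saucepan

### The job

Turn on the gas ring that the saucepan of stew stands on: press the knob in front of it down and, keeping it pressed, turn it anticlockwise past its safety stop to full flame (as far as it goes), then let go so that it springs back out. Leave the other knob off, and do not shift the saucepan or the frying pan.

Things in the scene. Friction and masses are not known exactly. Their poses are not given: they have to be found in the camera images.
- hob: steel table-top gas hob with two rings side by side, 400 (x) x 520 (y) mm, top plate 60 mm high, fixed to the table; origin under its centre, x towards its rear, y to its left, z up. The rings lie at x = +70, y = +130 (left) and -130 mm (right); each one's black knob at x = -150 mm at the same y, its axis upright. On the panel, a black dot behind each knob marks off, growing red dots towards its left lead up to full flame
- left_knob (a joint): turning angle of the left knob: 0 = off (grip bar square to the hob's front edge, white pointer line to the rear), positive = anticlockwise from above; its end at 1.40 rad is full flame (pointer nearly to the left). Friction 0.05 N m, stays where it is left. Starts at 0 to 0.1. Unless pressed in, a hidden safety stop blocks it between about 0.16 and 0.75 rad, either way
- left_knob_push (a joint): how far the left knob is pressed down: 0 = sprung fully out, 0.008 m = bottom. Spring: about 3.5 N to start it, 8.5 N at the bottom; springs back out when let go. Pressed 5 mm or deeper it can be turned past the stop; let go at less than about 0.75 rad it stays caught half pressed, beyond that it springs fully out
- left_knob_grip (a point): point on the axis of the left knob, about where its grip bar is pinched; turns with it: x along the bar to the white pointer line, z up. The black bar is 50 mm long (x), 15 mm thick (y) and stands up from the knob's round 66 mm skirt; its top lies 12 mm above this point, the skirt's upper face 17 mm below it. At rest this point is 95 mm above the table.
- left_ring (a point): centre of the left ring (left = the robot's left, +y of the hob), at the top of its pan support, 95 mm above the table. The left knob, 220 mm in front of it, serves this ring.
- right_knob (a joint): turning angle of the right knob: 0 = off (grip bar square to the hob's front edge, white pointer line to the rear), positive = anticlockwise from above; its end at 1.40 rad is full flame (pointer nearly to the left). Friction 0.05 N m, stays where it is left. Starts at 0 to 0.1. Unless pressed in, a hidden safety stop blocks it between about 0.16 and 0.75 rad, either way
- right_knob_push (a joint): how far the right knob is pressed down: 0 = sprung fully out, 0.008 m = bottom. Spring: about 3.5 N to start it, 8.5 N at the bottom; springs back out when let go. Pressed 5 mm or deeper it can be turned past the stop; let go at less than about 0.75 rad it stays caught half pressed, beyond that it springs fully out
- right_knob_grip (a point): point on the axis of the right knob, about where its grip bar is pinched; turns with it: x along the bar to the white pointer line, z up. The black bar is 50 mm long (x), 15 mm thick (y) and stands up from the knob's round 66 mm skirt; its top lies 12 mm above this point, the skirt's upper face 17 mm below it. At rest this point is 95 mm above the table.
- right_ring (a point): centre of the right ring (left = the robot's left, +y of the hob), at the top of its pan support, 95 mm above the table. The right knob, 220 mm in front of it, serves this ring.
- saucepan_centre (a point): centre of the underside of the saucepan: hammered aluminium, full of brown stew, with a wooden handle, 0.7 kg, standing loose on one of the rings (this point within 25 mm of that ring's centre); 196 mm across, 88 mm high, 117 mm at the handle, which lies along its -y and points to the rear right of the hob, reaching 240 mm from here
- frying_pan_centre (a point): centre of the underside of the empty dark steel frying pan with a black handle, 0.7 kg, standing loose on the other ring; 196 mm across, 42 mm high, 76 mm at the handle, which lies along its -y and points to the rear right of the hob, reaching 245 mm from here

How it is judged (in metres and radians):
On the way, in this order (a step that is already met when the one before it is completed fails the run):
1. the knob of the saucepan's ring is pressed in while still off (((horizontal distance between saucepan_centre and left_ring below 0.06 m and value of joint left_knob_push above 0.004 m and value of joint left_knob below 0.5 rad) or (horizontal distance between saucepan_centre and right_ring below 0.06 m and value of joint right_knob_push above 0.004 m and value of joint right_knob below 0.5 rad))), for 0.05 s.
2. that knob is turned past its safety stop (((horizontal distance between saucepan_centre and left_ring below 0.06 m and value of joint left_knob above 0.8 rad) or (horizontal distance between saucepan_centre and right_ring below 0.06 m and value of joint right_knob above 0.8 rad))), for 0.05 s.
At the end, for the whole second after the job is handed in: the knob of the ring under the saucepan stands at full flame (1.15 rad or more of its 1.40 rad) and has sprung back out (less than 2 mm pressed); the other knob is off (under 0.2 rad) and out; saucepan and frying pan stand within 30 mm of where they were (((horizontal distance between saucepan_centre and left_ring below 0.06 m and value of joint left_knob above 1.15 rad and value of joint each of left_knob_push, right_knob_push below 0.002 m and value of joint right_knob below 0.2 rad and distance of each of saucepan_centre, frying_pan_centre from where it was at the start of the episode below 0.03 m) or (horizontal distance between saucepan_centre and right_ring below 0.06 m and value of joint right_knob above 1.15 rad and value of joint each of right_knob_push, left_knob_push below 0.002 m and value of joint left_knob below 0.2 rad and distance of each of saucepan_centre, frying_pan_centre from where it was at the start of the episode below 0.03 m))); the robot touches nothing.
It fails at once if the other ring's knob is turned on ((horizontal distance between saucepan_centre and left_ring below 0.06 m and value of joint right_knob above 0.4 rad) or (horizontal distance between saucepan_centre and right_ring below 0.06 m and value of joint left_knob above 0.4 rad)).
It fails at once if the saucepan or the frying pan is shifted by more than 40 mm or tipped (distance of any of saucepan_centre, frying_pan_centre from where it was at the start of the episode above 0.04 m or angle between any of saucepan_centre, frying_pan_centre's own z axis and vertical above 0.3 rad).
It also fails if it takes over 35 s, if anything falls off the work surface, if the arm or the gripper's body presses on something with over 40 N, if the wrist force passes 120 N, or if a joint passes its speed limit or range.

### The arm

A 6-joint arm with a two-finger parallel gripper is mounted at the origin on a cart in front of the work surface, level with it; the furniture and walls round the work are solid. World frame = base frame: x ahead of the robot, y to its left, z up, the work surface at z = 0. Lengths are in mm, angles in rad, forces in N, time in s.
With the tool pointing down it reaches from about 350 to 875 mm from the base axis. Payload 4.2 kg.
Tool frame: the origin (TCP) lies midway between the tips of the shut fingers; the grasp point (between the pads) lies 19 mm behind it; z points along the fingers, y is the direction in which the jaws open and shut (so a half turn about z gives the same grasp; the last joint's range is limited). The gripper opens to 85 mm and grips with 20 to 120 N. Pads are 22 mm wide; open, the fingers measure 114 mm over their backs; the gripper's body (76 mm by 85 mm) begins 54 mm behind the grasp point. The pads swing forward as they close: fully open they stand 13 mm farther back than shut.
Start: joints at [-0.92, 0.385, 0.008, 0, -1.194, -0.259], TCP at [238.671, -577.612, 196.212] pointing down, gripper open.
Joint ranges: [-3.14, 3.14], [-1.21, 2.06], [-1.07, 1.41], [-3.16, 2.05], [-2.99, -0.16], [-3.1, 3.1]. Speed limits (rad/s): [2.79, 2.79, 3.14, 3.14, 3.14, 3.14].

### API

Orientations are given as a unit quaternion [x, y, z, w].
In Python, from bench import arm gives the robot as it stands.
- The arm moves only by the tool send_rows, never from a script. Its arguments are lists of equal length, an entry for each row: "translation": the shift along the tool's x, y, z in mm, a list of three; "dr": the turn, a rotation vector about the tool's x, y, z in degrees, a list of three; "grip": the finger opening in mm, from 0 to 85.4. In form: {"translation": [[dx, dy, dz], ...], "dr": [[ax, ay, az], ...], "grip": [grip, ...]}. A call has exactly 5 rows; each row shifts and turns the commanded pose from where the row before left it, along the tool's axes as they then stand; what a row does not reach is not made up. A row lasts 1/8 s, in which the tool goes at most 62.5 mm and 10.7 degrees, less where a joint would pass 70% of its speed; a pose out of reach is approached as far as the arm can. A call with a gripper value outside its range is refused whole. The fingers move at their own pace and stop on an object; the grip force is fixed at half the most. Time passes only in rows, so rows that do not move let the fingers close, or fill a call up. It gives the time, the measured TCP pose, the force and the opening at its end, in the units of the state.
- arm.read_state(): the state, without advancing time (a new reading comes with each control period).
- arm.get_image(name): name is "scene" or "top" or "wrist"; returns the picture (384x512x3 uint8, red, green, blue); there is no depth.
- arm.camera_info(name): a dict with "fx", "fy", "cx", "cy" (pixels), "cam_to_world" (4x4, takes a point from camera to world coordinates). Camera axes: x right, y down, z forward; pixel columns grow to the right and rows downward; lengths in mm; the calibration is good to about 2 mm. A picture is of the moment at which its call begins: read the wrist's pose just before it. camera_info takes no time and is no camera call; for the wrist camera it gives the pose at the moment of the call.
- arm.job_done(): hands the job in, once; it reports no verdict.
Trained networks look in the newest picture that a camera, given by its name, has taken for a name from the list of things; names that differ only in an ending like _2 or _b are one class to them, and where a whole thing is asked for, a point or a joint stands for the part that bears it (a point fixed in the world has none). Each returns a list of dicts, best first, with "confidence" (0 to 1); they miss things now and then, are a little off and sometimes report something else, mostly with a low value. They report only what shows in the picture. A call takes as long as a camera call.
- arm.search_frame(thing, camera): "xyz" ([x, y, z] in mm, in world coordinates, good to about 4 mm: the middle of the surface that is visible of it).
- arm.place_of(thing, camera): "xyz" ([x, y, z] in mm, in world coordinates, good to about 4 mm: a listed point, or the origin of a listed thing).
The state is a dict: "clock": time; "joints": joint angles; "joint_vel": joint speeds; "joint_efforts": joint torques, N m; "position": TCP position; "ee_rot": TCP orientation; "contact_force": force on the tool from outside, world axes, zero at the start; "wrist_torque": the same for the moment, N m; "gripper_width": finger opening in mm.
Only numpy, scipy, OpenCV 4.12 (cv2) and the standard library are available. Lean on these libraries where they do the work, as an engineer would, in place of code of your own. Each camera call takes 0.05 s, during which the arm holds its last target.

## Working session

There is one attempt and no reset: what is moved stays moved. The work goes in short steps, Python scripts to look and compute and a tool call to move; the robot and the scene stay as the last step left them, time stands still between calls to the robot, and variables do not carry over. Pictures are saved under pics/ and viewed, and the job is handed in when it is done.

Besides the shell and the picture viewer there is one more tool, called after "Request:" as name(argument=value, ...) on one line, values as JSON. send_rows: Moves the arm, as the interface text tells. Its arguments: {"type":"object","properties":{"translation":{"type":"array"},"dr":{"type":"array"},"grip":{"type":"array"}},"required":["translation","dr","grip"]}

```bash
mkdir -p pics; python3 - <<'E'
from bench import arm
import cv2
s=arm.read_state();print(s)
for n in ("scene","top"):
    im=arm.get_image(n);cv2.imwrite(f"pics/{n}0.png",im[:,:,::-1])
    for t in ("saucepan_centre","frying_pan_centre","left_knob_grip","right_knob_grip","left_ring","right_ring","hob"):
        try: print(n,t,[(x['confidence'],x['xyz']) for x in arm.place_of(t,n)][:2])
        except Exception as e: print(n,t,e)
print(arm.read_state()['clock'])
print(arm.camera_info("top"))
E
```

```text
{'clock': 0.0, 'joints': array([-9.20382590e-01,  3.85577914e-01,  6.59859726e-03, -5.06115583e-04,
       -1.19392301e+00, -2.58614441e-01]), 'joint_vel': array([ 0.00122455, -0.00149636,  0.0003625 ,  0.00036151,  0.00068814,
        0.00017308]), 'joint_efforts': array([-1.24023518e-03, -3.92288411e+01,  1.88397878e+01,  4.18621480e+00,
       -4.73655018e-03, -1.70327394e-05]), 'position': array([ 238.43695129, -577.02785862,  195.09701706]), 'ee_rot': array([-1.94557349e-01,  9.80890551e-01,  1.04935228e-03, -2.50972911e-04]), 'contact_force': array([-0.46154263,  0.74477188,  0.47355067]), 'wrist_torque': array([-0.03154988,  0.02318889,  0.05061552]), 'gripper_width': 85.33671157224809}
scene saucepan_centre []
scene frying_pan_centre [(0.68, [662.8, -4.1, 94.3]), (0.57, [441.9, -27.8, 91.5])]
scene left_knob_grip [(0.81, [439.8, -29.4, 92.4])]
scene right_knob_grip [(0.67, [468.5, -288.3, 89.9])]
scene left_ring []
scene right_ring []
scene hob [(0.78, [606.5, -146.2, -2.1])]
top saucepan_centre [(0.89, [695.8, -264.8, 92.6])]
top frying_pan_centre [(0.9, [666.0, -11.8, 89.9])]
top left_knob_grip [(0.69, [439.8, -29.8, 92.6])]
top right_knob_grip [(0.88, [470.1, -287.2, 97.1])]
top left_ring [(0.34, [467.6, -287.0, 94.7])]
top right_ring []
top hob [(0.82, [602.4, -147.8, 3.3])]
0.8
{'fx': 475.64258850061435, 'fy': 475.64258850061435, 'cx': 254.32658953714096, 'cy': 197.04350898283792, 'cam_to_world': array([[-2.22809359e-02, -9.98671638e-01,  4.64598659e-02,
         5.38624006e+02],
       [-9.99713710e-01,  2.18506360e-02, -9.74920251e-03,
        -5.23018939e+01],
       [ 8.72107442e-03, -4.66637863e-02, -9.98872581e-01,
         1.04478735e+03],
       [ 0.00000000e+00,  0.00000000e+00,  0.00000000e+00,
         1.00000000e+00]])}
```

View pics/top0.png

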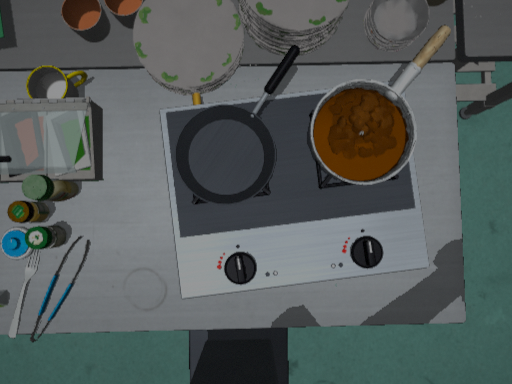

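View pics/scene0.png

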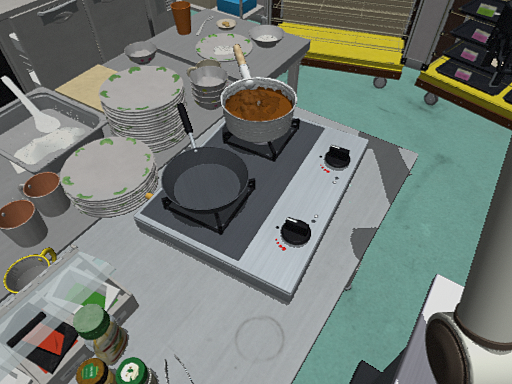

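The saucepan stands on the right ring (top picture: stew pan at (362,132), right knob at (367,252), pointer to the rear). The frying pan is on the left ring. Next I'll measure the right knob more closely.

```bash
cat > h.py <<'E'
import numpy as np
def pix2w(ci,u,v,z):
    T=ci['cam_to_world'];d=T[:3,:3]@np.array([(u-ci['cx'])/ci['fx'],(v-ci['cy'])/ci['fy'],1]);o=T[:3,3]
    return o+d*(z-o[2])/d[2]
def w2pix(ci,p):
    T=ci['cam_to_world'];c=T[:3,:3].T@(np.array(p)-T[:3,3]);return ci['fx']*c[0]/c[2]+ci['cx'],ci['fy']*c[1]/c[2]+ci['cy']
E
python3 - <<'E'
import cv2,numpy as np
from bench import arm
from h import *
from scipy.spatial.transform import Rotation as R
im=cv2.imread('pics/top0.png');c=im[220:285,330:405]
cv2.imwrite('pics/k0.png',cv2.resize(c,None,fx=8,fy=8,interpolation=cv2.INTER_CUBIC))
ci=arm.camera_info('top');print(w2pix(ci,[469.5,-287.5,95]),w2pix(ci,[469.5,-287.5,78]))
s=arm.read_state();print(R.from_quat(s['ee_rot']).as_matrix().round(3))
E
```

```text
(np.float64(368.9406077052237), np.float64(251.34939335434532)) (np.float64(366.8502224359039), np.float64(250.78466356427236))
[[-0.924 -0.382  0.   ]
 [-0.382  0.924 -0.   ]
 [-0.    -0.    -1.   ]]
```

View pics/k0.png

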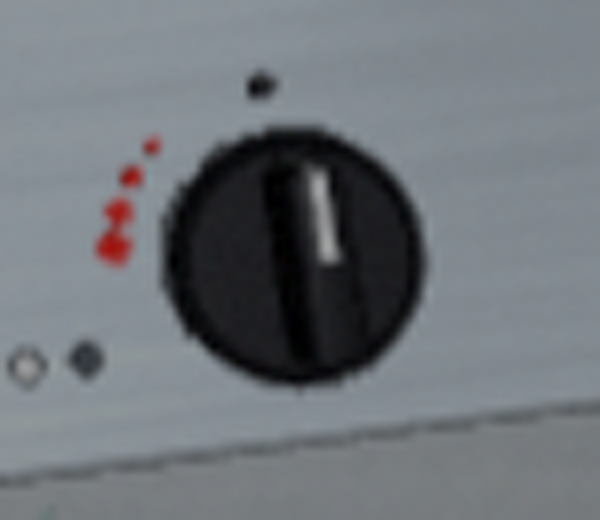

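Request:
send_rows(translation=[[-40, 22, 0], [-54, 30, 0], [-54, 30, 0], [-54, 30, 0], [-54, 30, 0]], dr=[[0, 0, 0], [0, 0, 0], [0, 0, 0], [0, 0, 0], [0, 0, 0]], grip=[85, 85, 85, 85, 85])

```text
clock: 1.42
position: [422.2, -347.0, 196.6]
ee_rot: [-0.195, 0.981, -0.0, 0.0]
contact_force: [0.9, -0.2, 0.5]
gripper_width: 84.9
```

Request:
send_rows(translation=[[-45, 25, 0], [-22, 13, 0], [0, 0, 0], [0, 0, 0], [0, 0, 0]], dr=[[0, 0, 0], [0, 0, 0], [0, 0, 8], [0, 0, 7.5], [0, 0, 0]], grip=[85, 60, 45, 45, 45])

```text
clock: 2.05
position: [468.6, -287.8, 196.3]
ee_rot: [-0.061, 0.998, -0.0, 0.0]
contact_force: [-0.4, 0.1, -0.6]
gripper_width: 45.2
```

```bash
python3 - <<'E'
import cv2,numpy as np
from bench import arm
from h import *
from scipy.spatial.transform import Rotation as R
s=arm.read_state();print(s['clock'],s['position'],s['gripper_width'],s['joints'].round(3),s['contact_force']);M=R.from_quat(s['ee_rot']).as_matrix();print(M.round(3),np.degrees(np.arctan2(M[1,1],M[0,1])))
ci=arm.camera_info('wrist')
im=arm.get_image('wrist');cv2.imwrite('pics/w1.png',im[:,:,::-1])
print(ci)
print(w2pix(ci,[468,-287.3,78]),w2pix(ci,[468,-287.3,107]))
print(arm.place_of('right_knob_grip','wrist'))
E
```

```text
2.05 [ 468.55190069 -287.78437087  196.29261592] 45.20459418261312 [-0.256  0.257 -0.178 -0.    -1.135 -1.192] [-0.43611312  0.06271298 -0.6203317 ]
[[-0.992 -0.123  0.   ]
 [-0.123  0.992 -0.   ]
 [-0.    -0.    -1.   ]] 97.04986832461242
{'fx': 303.45961140608165, 'fy': 303.45961140608165, 'cx': 251.52070599049475, 'cy': 192.31371920964483, 'cam_to_world': array([[-1.24246717e-01,  9.43877870e-01,  3.06034835e-01,
         3.91079052e+02],
       [ 9.92251266e-01,  1.18058056e-01,  3.87262302e-02,
        -2.96193956e+02],
       [ 4.22953978e-04,  3.08475060e-01, -9.51232337e-01,
         3.73249351e+02],
       [ 0.00000000e+00,  0.00000000e+00,  0.00000000e+00,
         1.00000000e+00]])}
(np.float64(250.66728192454917), np.float64(174.9635979974916)) (np.float64(250.5957675648966), np.float64(183.03167214429232))
[{'xyz': [468.3, -293.4, 90.8], 'confidence': 0.78}]
```

View pics/w1.png

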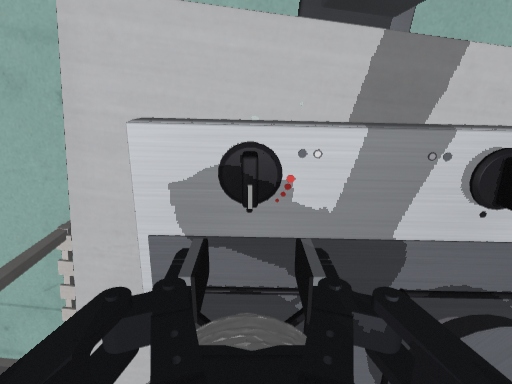

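The wrist view shows the knob at (250,174), within 1.5 px of prediction. Its bar is vertical in the picture, so it is lined up with the open jaws. Descending.

Request:
send_rows(translation=[[1.4, 0.6, 30], [0, 0, 40], [0, 0, 30], [0, 0, 14], [0, 0, 0]], dr=[[0, 0, 0], [0, 0, 0], [0, 0, 0], [0, 0, 0], [0, 0, 0]], grip=[45, 45, 45, 45, 45])

```text
clock: 2.78
position: [466.7, -287.6, 81.8]
ee_rot: [-0.061, 0.998, 0.0, -0.001]
contact_force: [-0.6, 0.0, 0.5]
gripper_width: 44.9
```

```bash
python3 - <<'E'
import cv2
from bench import arm
s=arm.read_state();print(s['clock'],s['position'],s['contact_force'])
for n in('wrist','scene'): cv2.imwrite(f'pics/{n}2.png',arm.get_image(n)[:,:,::-1])
E
```

```text
2.775 [ 466.7384505  -287.61595906   81.77013902] [-0.60577083  0.04732239  0.52641726]
```

View pics/wrist2.png

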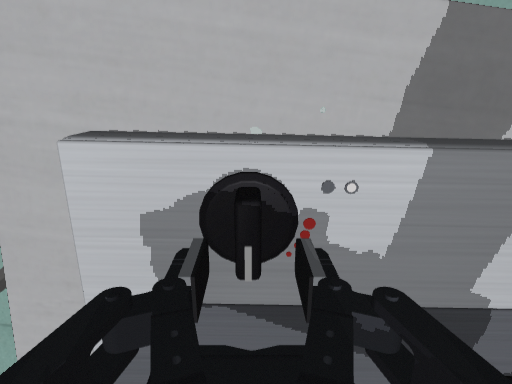

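View pics/scene2.png

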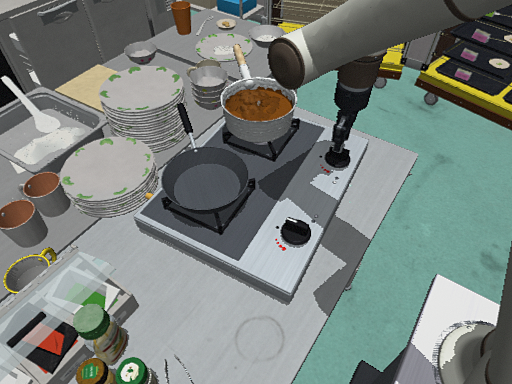

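The bar (248,235) sits between the jaws (pads at 203 and 303), so I'll close.

Request:
send_rows(translation=[[0, 0, 0], [0, 0, 0], [0, 0, 0], [0, 0, 0], [0, 0, 0]], dr=[[0, 0, 0], [0, 0, 0], [0, 0, 0], [0, 0, 0], [0, 0, 0]], grip=[25, 10, 5, 5, 5])

```text
clock: 3.5
position: [467.0, -287.5, 82.2]
ee_rot: [-0.061, 0.998, -0.0, 0.0]
contact_force: [-0.2, 0.1, 0.7]
gripper_width: 4.5
```

Request:
send_rows(translation=[[0, 0, 2], [0, 0, 2], [0, 0, 2], [0, 0, 1], [0, 0, 0]], dr=[[0, 0, 0], [0, 0, 0], [0, 0, 0], [0, 0, 0], [0, 0, 0]], grip=[5, 5, 5, 5, 5])

```text
clock: 4.12
position: [466.9, -287.5, 75.1]
ee_rot: [-0.061, 0.998, 0.0, -0.0]
contact_force: [0.7, 0.1, 0.4]
gripper_width: 4.9
```

The jaws shut to 5 mm without meeting the bar, and I felt no force on the way down. I'll look before moving again.

```bash
python3 - <<'E'
import cv2
from bench import arm
s=arm.read_state();print(s['clock'],s['position'],s['contact_force'],s['gripper_width'])
for n in('wrist','scene','top'): 
    im=arm.get_image(n)[:,:,::-1]
    if n=='scene': im=cv2.resize(im[90:200,270:410],None,fx=5,fy=5)
    if n=='top': im=cv2.resize(im[190:300,300:440],None,fx=5,fy=5)
    cv2.imwrite(f'pics/{n}3.png',im)
E
```

```text
4.125 [ 466.93924999 -287.48558962   75.09248186] [0.67465972 0.13735397 0.39613589] 4.938545783451002
```

View pics/wrist3.png

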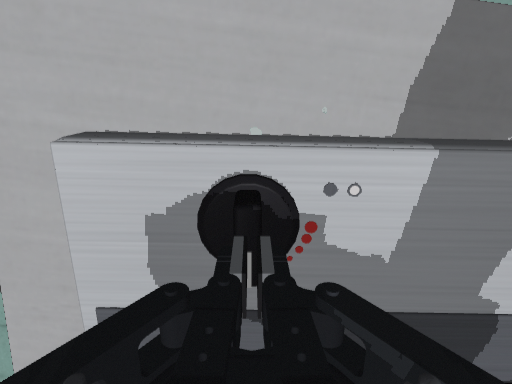

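View pics/scene3.png

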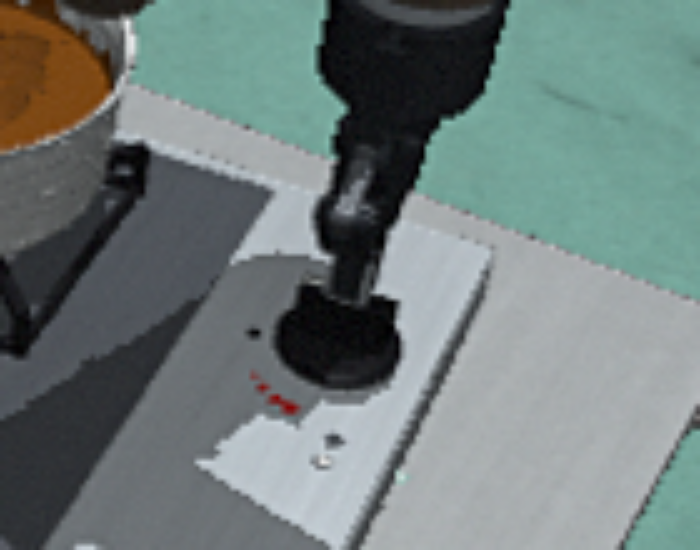

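View pics/top3.png

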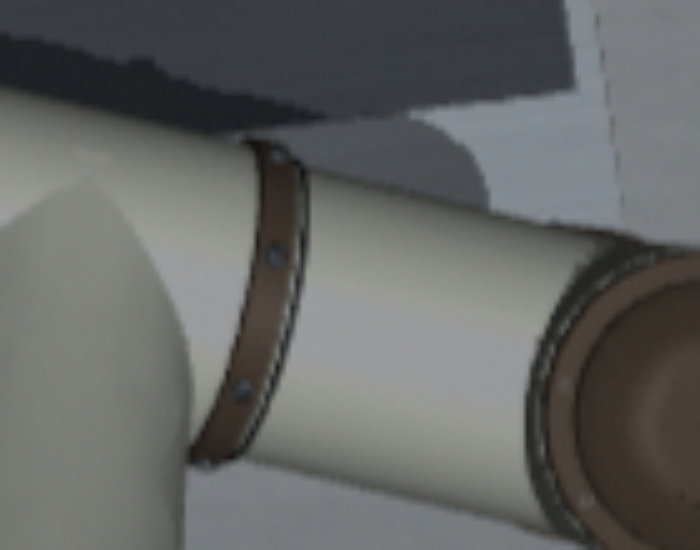

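The fingertips seem to end above the bar. In the wrist view they appear nearer the camera than the TCP would project, so I'll quantify that.

```bash
python3 - <<'E'
import cv2,numpy as np
from bench import arm
from h import *
ims=[cv2.resize(cv2.imread(f'pics/{n}.png')[200:330,170:340],None,fx=2.35,fy=4.4,interpolation=cv2.INTER_CUBIC) for n in('w1','wrist3')]
im=np.hstack(ims); im=np.clip(im.astype(float)*1.8,0,255).astype(np.uint8); print(im.shape)
cv2.imwrite('pics/cmp.png',im[:600,:800])
ci=arm.camera_info('wrist');p=np.array(arm.read_state()['position'])
for h in (0,10,20,30,40):
    print(h,[tuple(round(float(a),1) for a in w2pix(ci,p+np.array([dx,0,h]))) for dx in(-11,0,11)])
# bar and skirt projections
for q in ([467,-287.4,107],[442,-290.5,107],[492,-284.3,107],[467-33,-287.4-4,78],[467,-287.4-33,78],[467,-287.4+33,78]): print(q,w2pix(ci,q))
E
```

```text
(572, 800, 3)
0 [(251.5, 207.0), (249.3, 223.1), (247.3, 238.7)]
10 [(251.5, 213.0), (249.2, 229.9), (247.1, 246.1)]
20 [(251.5, 219.7), (249.1, 237.3), (246.9, 254.3)]
30 [(251.5, 227.1), (249.0, 245.6), (246.6, 263.4)]
40 [(251.5, 235.5), (248.8, 255.0), (246.3, 273.6)]
[467, -287.4, 107] (np.float64(249.21513881669034), np.float64(247.08225470854103))
[442, -290.5, 107] (np.float64(249.07057763364892), np.float64(202.74140227972032))
[492, -284.3, 107] (np.float64(249.34647969683394), np.float64(287.36808014105173))
[434, -291.4, 78] (np.float64(249.53963478500012), np.float64(173.2149283724939))
[467, -320.4, 78] (np.float64(196.79158150935675), np.float64(218.8485703831171))
[467, -254.39999999999998, 78] (np.float64(301.57547904243654), np.float64(230.7020272747979))
```

View pics/cmp.png

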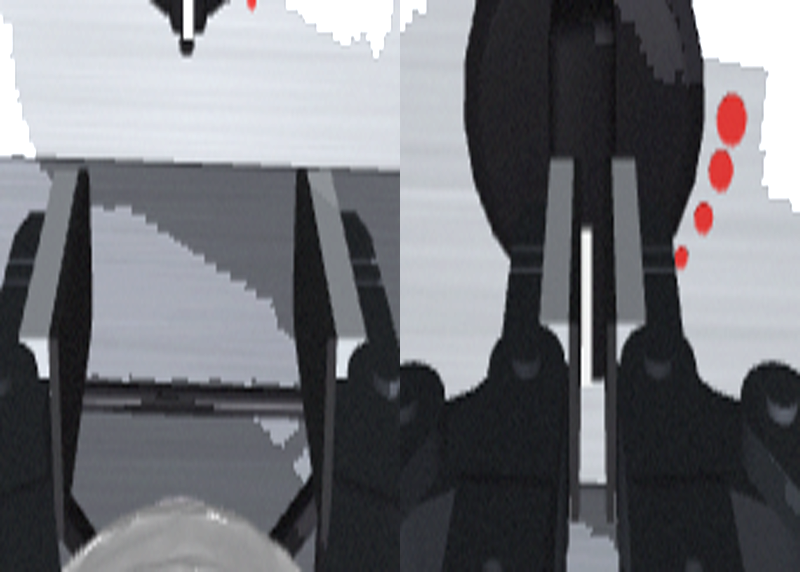

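The tips really end about 35–40 mm above the reported TCP (front edges at v≈236, while the TCP projects to v≈223). The bar is still unpressed: its rear end is at v=286, and 287 is expected for 107 mm. I'll reopen, shift 2 mm sideways and go down carefully, watching the force.

Request:
send_rows(translation=[[0, 0, 0], [0, -2, 0], [0, 0, 8], [0, 0, 10], [0, 0, 6]], dr=[[0, 0, 0], [0, 0, 0], [0, 0, 0], [0, 0, 0], [0, 0, 0]], grip=[40, 40, 40, 40, 40])

```text
clock: 4.9
position: [466.6, -289.3, 50.0]
ee_rot: [-0.061, 0.998, 0.0, -0.001]
contact_force: [0.4, 0.2, -0.3]
gripper_width: 40.4
```

```bash
python3 - <<'E'
import cv2
from bench import arm
s=arm.read_state();print(s['clock'],s['position'],s['contact_force'],s['gripper_width'])
for n in('wrist','scene'): 
    im=arm.get_image(n)[:,:,::-1]
    if n=='scene': im=cv2.resize(im[90:200,270:410],None,fx=5,fy=5)
    cv2.imwrite(f'pics/{n}4.png',cv2.convertScaleAbs(im,alpha=1.5))
E
```

```text
4.9 [ 466.6111524  -289.26339099   50.02057394] [ 0.38722734  0.18429164 -0.32622293] 40.357959680050975
```

View pics/wrist4.png

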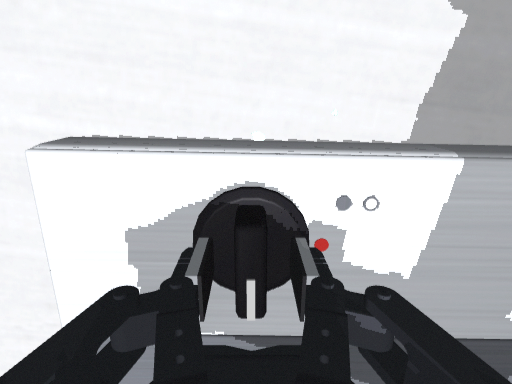

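View pics/scene4.png

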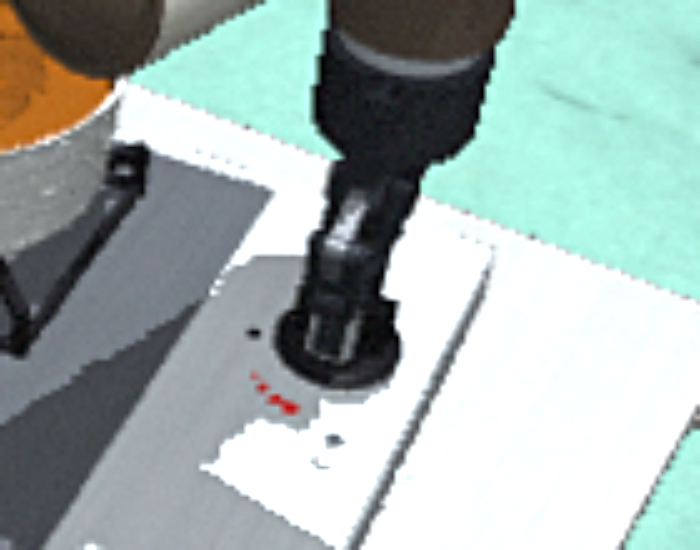

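Now the finger stands beside the bar, with bar centre u=250 and jaw middle u≈254. A small correction, then close.

Request:
send_rows(translation=[[0, -1, 2], [0, 0, 0], [0, 0, 0], [0, 0, 0], [0, 0, 0]], dr=[[0, 0, 0], [0, 0, 0], [0, 0, 0], [0, 0, 0], [0, 0, 0]], grip=[25, 10, 5, 5, 5])

```text
clock: 5.62
position: [467.4, -290.1, 49.4]
ee_rot: [-0.061, 0.998, 0.0, 0.0]
contact_force: [0.3, 4.7, 2.1]
gripper_width: 13.5
```

Gripped: 13.5 mm on the 15 mm bar. Pressing down.

Request:
send_rows(translation=[[0, 0.5, 2], [0, 0, 2], [0, 0, 2], [0, 0, 2], [0, 0, 0]], dr=[[0, 0, 0], [0, 0, 0], [0, 0, 0], [0, 0, 0], [0, 0, 0]], grip=[5, 5, 5, 5, 5])

```text
clock: 6.25
position: [467.4, -290.1, 41.7]
ee_rot: [-0.061, 0.998, -0.0, 0.0]
contact_force: [-1.8, 4.6, 7.3]
gripper_width: 13.9
```

Request:
send_rows(translation=[[0, 0, 1], [0, 0, 0], [0, 0, 0], [0, 0, 0], [0, 0, 0]], dr=[[0, 0, 0], [0, 0, -8], [0, 0, -8], [0, 0, -8], [0, 0, 0]], grip=[5, 5, 5, 5, 5])

```text
clock: 6.88
position: [467.4, -290.1, 41.3]
ee_rot: [-0.267, 0.964, -0.0, 0.0]
contact_force: [-2.2, 5.4, 9.9]
gripper_width: 13.8
```

```bash
python3 - <<'E'
import cv2,numpy as np
from bench import arm
from scipy.spatial.transform import Rotation as R
s=arm.read_state();M=R.from_quat(s['ee_rot']).as_matrix();print(s['position'],s['contact_force'],s['wrist_torque'],np.degrees(np.arctan2(M[1,1],M[0,1])),(M.T@s['contact_force']).round(1),s['gripper_width'])
cv2.imwrite('pics/wrist5.png',cv2.convertScaleAbs(arm.get_image('wrist')[:,:,::-1],alpha=1.5))
E
```

```text
[ 467.44048069 -290.09601175   41.29076354] [-2.22765074  5.38076606  9.90305235] [1.54714706 0.64439223 0.07832461] 121.02064017819687 [-0.9  5.8 -9.9] 13.757188587435783
```

View pics/wrist5.png

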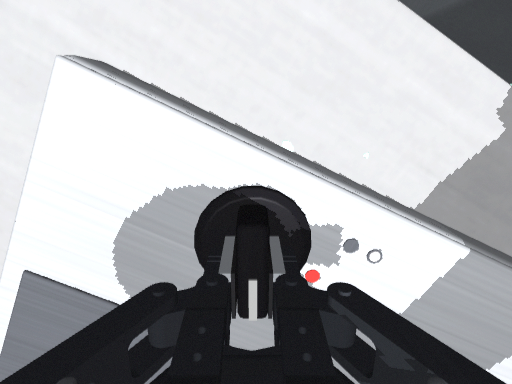

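The bar turned along with the jaws (24° so far, about 10 N, so at the bottom). Continuing.

Request:
send_rows(translation=[[0, 0.5, 0], [0, 0, 0], [0, 0, 0], [0, 0, 0], [0, 0, 0]], dr=[[0, 0, -8], [0, 0, -8], [0, 0, -8], [0, 0, -8], [0, 0, -8]], grip=[5, 5, 5, 5, 5])

```text
clock: 7.55
position: [467.6, -290.0, 41.3]
ee_rot: [-0.582, 0.813, -0.001, 0.0]
contact_force: [-1.6, 4.1, 9.5]
gripper_width: 13.9
```

Request:
send_rows(translation=[[0, 0, 0], [0, 0, 0], [0, 0, 0], [0, 0, 0], [0, 0, 0]], dr=[[0, 0, -7], [0, 0, -5], [0, 0, -2], [0, 0, 0], [0, 0, 0]], grip=[5, 5, 5, 5, 5])

```text
clock: 8.18
position: [467.6, -289.9, 41.3]
ee_rot: [-0.675, 0.737, -0.001, 0.0]
contact_force: [-1.3, 4.5, 9.1]
gripper_width: 13.7
```

```bash
python3 - <<'E'
import cv2,numpy as np
from bench import arm
from scipy.spatial.transform import Rotation as R
s=arm.read_state();M=R.from_quat(s['ee_rot']).as_matrix();print(s['position'],s['contact_force'],s['wrist_torque'],np.degrees(np.arctan2(M[1,1],M[0,1])),(M.T@s['contact_force']).round(1),s['gripper_width'])
cv2.imwrite('pics/wrist6.png',cv2.convertScaleAbs(arm.get_image('wrist')[:,:,::-1],alpha=1.5))
E
```

```text
[ 467.5650315  -289.93483038   41.31560087] [-1.30331179  4.45577403  9.11122822] [1.24234183 0.54527073 0.08565776] 174.97608197952445 [-4.3  1.7 -9.1] 13.727931268463333
```

View pics/wrist6.png

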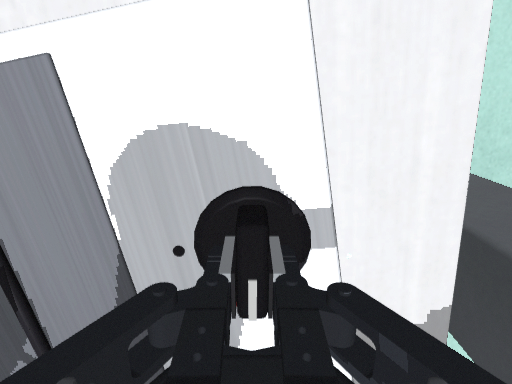

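Turned 78°. A little further to reach the end stop, then release.

Request:
send_rows(translation=[[0, 0, 0], [0, 0, 0], [0, 0, 0], [0, 0, 0], [0, 0, 0]], dr=[[0, 0, -2], [0, 0, -1], [0, 0, 0], [0, 0, 0], [0, 0, 0]], grip=[5, 5, 5, 5, 5])

```text
clock: 8.85
position: [467.6, -289.9, 41.3]
ee_rot: [-0.693, 0.72, -0.001, 0.0]
contact_force: [-1.9, 4.5, 8.3]
gripper_width: 13.5
```

```bash
python3 - <<'E'
from bench import arm
s=arm.read_state();print(s['position'],s['contact_force'],s['wrist_torque'],s['ee_rot'])
E
```

```text
[ 467.58637999 -289.90844184   41.31299821] [-1.86593214  4.53010361  8.26552348] [ 1.18528233  0.46599226 -0.54737842] [-6.93471942e-01  7.20483074e-01 -7.59269826e-04  4.79121800e-04]
```

The torque jumped to -0.55 N m, so it is at the end stop. Opening, then rising.

Request:
send_rows(translation=[[0, 0, 0], [0, 0, 0], [0, 0, 0], [0, 0, 0], [0, 0, 0]], dr=[[0, 0, 1], [0, 0, 0], [0, 0, 0], [0, 0, 0], [0, 0, 0]], grip=[5, 30, 45, 45, 45])

```text
clock: 9.48
position: [467.5, -289.9, 40.3]
ee_rot: [-0.688, 0.726, -0.001, 0.0]
contact_force: [2.0, -0.5, 2.8]
gripper_width: 45.1
```

Request:
send_rows(translation=[[0, 0, -15], [0, 0, -30], [0, 0, -50], [0, 0, -50], [0, 0, 0]], dr=[[0, 0, 0], [0, 0, 0], [0, 0, 0], [0, 0, 0], [0, 0, 0]], grip=[45, 45, 45, 45, 45])

```text
clock: 10.1
position: [468.4, -290.2, 190.0]
ee_rot: [-0.688, 0.726, -0.003, 0.002]
contact_force: [-0.6, 0.2, 0.2]
gripper_width: 45.1
```

```bash
python3 - <<'E'
import cv2
from bench import arm
s=arm.read_state();print(s['clock'],s['position'],s['contact_force'],s['gripper_width'])
for n in('wrist','scene'): cv2.imwrite(f'pics/{n}7.png',arm.get_image(n)[:,:,::-1])
for t in('right_knob_grip','left_knob_grip','saucepan_centre','frying_pan_centre'): print(t,arm.place_of(t,'scene')[:1],arm.place_of(t,'wrist')[:1])
E
```

```text
10.1 [ 468.38816985 -290.1927621   189.97764882] [-0.62158256  0.17972064  0.20339736] 45.13410402847132
right_knob_grip [{'xyz': [471.4, -288.5, 92.2], 'confidence': 0.91}] [{'xyz': [466.5, -290.7, 90.6], 'confidence': 0.73}]
left_knob_grip [{'xyz': [438.2, -29.6, 92.8], 'confidence': 0.73}] []
saucepan_centre [{'xyz': [469.1, -290.2, 94.3], 'confidence': 0.23}] []
frying_pan_centre [{'xyz': [665.6, -8.1, 94.7], 'confidence': 0.65}] []
```

View pics/wrist7.png

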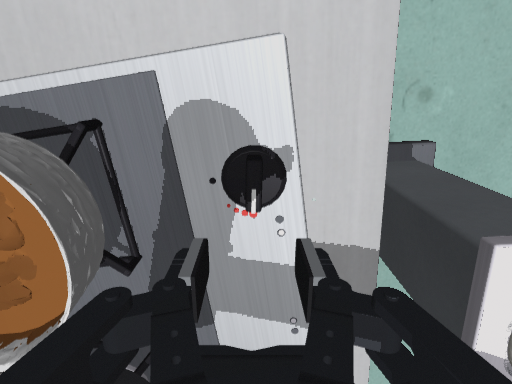

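View pics/scene7.png

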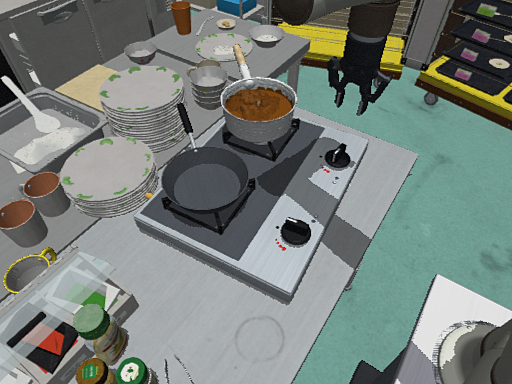

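The pointer (255,200) aims at the largest red dot, the pans stand where they were in the first scene picture, the left knob is unchanged, and the arm is clear. Handing in.

```bash
python3 - <<'E'
from bench import arm
print(arm.job_done())
E
```

```text
the job is handed in; nothing more can be done
None
```

The ring under the saucepan (the right one) is turned on to full flame, and the job is handed in at about 10 s of the 35 s allowed. I pinched the right knob's bar, pressed it to the bottom (about 10 N), and turned it anticlockwise about 80° until the torque jumped to 0.55 N m at the end stop. Then I released it and rose clear.

**Last checks:**
- **Right knob:** its pointer is on the largest red dot. I have no direct reading that it sprung back out. The height estimates afterwards (about 91–92 mm) are similar to the ones before I touched it (90–97 mm), but too coarse to prove less than 2 mm pressed. Release was at about 1.38 rad, well past the 0.75 rad catch.
- **Left knob and pans:** the left knob and the frying pan are within about 4 mm of where the detector put them at the start. The saucepan looks unmoved in the scene picture.
- **Arm:** clear of everything, with contact force under 1 N.

**What failed or disagreed:**
- **First pinch:** it closed above the bar, because the fingertips end roughly 35–40 mm short of the reported TCP. I saw this in the wrist image and corrected the depth, plus 3 mm sideways, before gripping again.
- **Saucepan in the last pictures:** the detector's only hit was low-confidence and false, lying on the knob, so I judged the pan by eye.

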